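Repack four terminal blocks in reverse order

ROBOT

A 7-joint arm with a two-finger parallel gripper is mounted at the origin on the work surface. World frame = base frame: x ahead of the robot, y to its left, z up, the work surface at z = 0. Lengths are in m, angles in rad, forces in N, time in s.
With the tool pointing down it reaches from about 0.425 to 0.875 m from the base axis. Payload 8.4 kg.
Tool frame: the origin (TCP) lies midway between the tips of the shut fingers; the grasp point (between the pads) lies 19 mm behind it (ctrl.pinch_z is the distance from the TCP to the grasp point, in m); z points along the fingers, y is the direction in which the jaws open and shut (so a half turn about z gives the same grasp; the last joint's range is limited). The gripper opens to 87 mm and grips with 3 to 60 N. Pads are 19 mm wide; open, the fingers measure 117 mm over their backs; the gripper's body (75 mm by 190 mm) begins 51 mm behind the grasp point.
Start: joints at [-1.273, 0.333, 0.04, 1.465, -0.013, 1.343, -0.059], TCP at [0.251, 0.599, 0.223] pointing down, gripper open.
Joint ranges: [-2.58, 2.58], [-0.38, 2.09], [-1.3, 1.39], [0.25, 2.4], [-1.5, 4.64], [0.08, 2.09], [-2.65, 2.65]. Speed limits (rad/s): [2.22, 2.22, 2.79, 2.79, 3.14, 3.14, 3.14].

INTERFACE

Orientations are given as a unit quaternion [w, x, y, z].
In Python, from cell import ctrl gives the robot as it stands. The module is installed in compiled form; this text tells all that it offers.
- The arm moves only by the tool jog_arm, never from a script. Its arguments are lists of equal length, an entry for each row: "angular": the turn, a rotation vector about the world's x, y, z in degrees, a list of three; "offset": the shift along the world's x, y, z in m, a list of three; "jaw": the finger opening in m, from 0 to 0.087. In form: {"angular": [[rx, ry, rz], ...], "offset": [[tx, ty, tz], ...], "jaw": [jaw, ...]}. A call has 1 to 20 rows; each row shifts and turns the commanded pose from where the row before left it; what a row does not reach is not made up. A row lasts 1/10 s, in which the tool goes at most 50 mm and 8.59 degrees, less where a joint would pass 70% of its speed; a pose out of reach is approached as far as the arm can. A call is refused whole if a number of a shift passes 0.05 or a number of a turn 8.59, either way. A call with a gripper value outside its range is refused whole. The fingers move at their own pace and stop on an object; "newtons" is the grip in N (left out, the last holds). Time passes only in rows, so rows that do not move let the fingers close. It gives the time, the measured TCP pose, the force and the opening at its end, in the units of the state.
- ctrl.sense(): the state, without advancing time (a new reading comes with each control period).
- ctrl.snapshot(name): name is "side" or "top"; returns a dict with "color" (384x512x3 uint8, blue, green, red), "fovy" (degrees; the focal length in pixels is half the picture's height over the tangent of half this angle, whatever the lens; pixels are square), "cx", "cy" (the principal point, pixels), "R" (3x3) and "t" (3): a world point X has camera coordinates R X + t. Camera axes: x right, y down, z forward; pixel columns grow to the right and rows downward; lengths in m; the calibration is good to about 2 mm. A picture is of the moment at which its call begins. There is no depth.
- ctrl.close_job(): hands the job in, once; it reports no verdict.
The state is a dict: "clock": time; "joints": joint angles; "qvel": joint speeds; "joint_torque": joint torques, N m; "eef_pos": TCP position; "eef_rot": TCP orientation; "contact_force": force on the tool from outside, world axes, zero at the start; "wrist_torque": the same for the moment, N m; "gripper_width": finger opening in m.
Only numpy, scipy, OpenCV 4.12 (cv2) and the standard library are available. Lean on these libraries where they do the work, as an engineer would, in place of code of your own. Each camera call takes 0.05 s, during which the arm holds its last target.

TASK

Move the four terminal blocks from the pick rack (coloured holders) into the wooden packing rack in reverse order: the block that stood farthest from the pick rack's red end goes into the pocket at the packing rack's red end, and so on, until the one that stood nearest the pick rack's red end is in the pocket farthest from the packing rack's red end. Fill the packing rack pocket by pocket, starting at its red end. Set each block down upright on its pocket's floor and let it go without dropping it.

Things in the scene. Friction and masses are not known exactly. Their poses are not given: they have to be found in the camera images.
- block_orange: Loose terminal block of orange plastic with two screw heads on top: a box 56 long (its x) by 24 wide (its y) by 48 high (its z), about 70 g. Origin: centre of its underside. At the start it stands upright in the holder of its own colour, within a few mm and about 7 degrees of the holder's middle and axes.
- block_blue: Loose terminal block of blue plastic with two screw heads on top: a box 56 long (its x) by 24 wide (its y) by 48 high (its z), about 70 g. Origin: centre of its underside. At the start it stands upright in the holder of its own colour, within a few mm and about 7 degrees of the holder's middle and axes.
- block_green: Loose terminal block of green plastic with two screw heads on top: a box 56 long (its x) by 24 wide (its y) by 48 high (its z), about 70 g. Origin: centre of its underside. At the start it stands upright in the holder of its own colour, within a few mm and about 7 degrees of the holder's middle and axes.
- block_white: Loose terminal block of white plastic with two screw heads on top: a box 56 long (its x) by 24 wide (its y) by 48 high (its z), about 70 g. Origin: centre of its underside. At the start it stands upright in the holder of its own colour, within a few mm and about 7 degrees of the holder's middle and axes.
- holder_orange: Fixed shallow open-topped holder of orange plastic clipped on the pick rack, 84 (x) by 52 (y) by 12 high, walls 4 thick, floor 4 thick (so its block's underside is 4 above its origin). Origin: centre of its underside; axes parallel to the pick rack's. It stays put and so shows where its block stood in the row.
- holder_blue: Fixed shallow open-topped holder of blue plastic clipped on the pick rack, 84 (x) by 52 (y) by 12 high, walls 4 thick, floor 4 thick (so its block's underside is 4 above its origin). Origin: centre of its underside; axes parallel to the pick rack's. It stays put and so shows where its block stood in the row.
- holder_green: Fixed shallow open-topped holder of green plastic clipped on the pick rack, 84 (x) by 52 (y) by 12 high, walls 4 thick, floor 4 thick (so its block's underside is 4 above its origin). Origin: centre of its underside; axes parallel to the pick rack's. It stays put and so shows where its block stood in the row.
- holder_white: Fixed shallow open-topped holder of white plastic clipped on the pick rack, 84 (x) by 52 (y) by 12 high, walls 4 thick, floor 4 thick (so its block's underside is 4 above its origin). Origin: centre of its underside; axes parallel to the pick rack's. It stays put and so shows where its block stood in the row.
- pick_rack: Fixed aluminium bar, 94 (x) by 234 (y) by 8 thick, carrying the holders in a row in any order: undersides 8 up, centres at x = 0, y = +84, +28, -28, -84. Red stop, 30 high, across its +y end (y = 117 to 131). Origin: centre of its underside, on the table. It lies left or right of the robot's midline, its y to the robot's left within 20 degrees.
- pack_rack: Fixed empty wood-framed tray, 94 (x) by 232 (y), walls 18 high, 8 thick, grey floor 6 thick; four pockets 78 (x) by 48 (y) inside, centres at x = 0, y = +84, +28, -28, -84. Red stop, 30 high, across its +y end (y = 117 to 131). Origin: centre of its underside, on the table. It lies on the other side from the pick rack, its y to the robot's left within 20 degrees.

How it is judged:
On the way, in this order (a step that is already met when the one before it is completed fails the run):
1. The block that stood farthest from the red end of the pick rack stands released in the pocket at the red end of the packing rack (((y of holder_orange in the frame of pick_rack between -0.104 and -0.064 m and y of block_orange in the frame of pack_rack between 0.069 and 0.099 m and x of block_orange in the frame of pack_rack between -0.015 and 0.015 m and z of block_orange in the frame of pack_rack between 0.002 and 0.01 m and angle between block_orange's own z axis and vertical below 0.1 rad and contact force between the fingers and block_orange below 0.1 N and linear speed of block_orange below 0.02 m/s) or (y of holder_blue in the frame of pick_rack between -0.104 and -0.064 m and y of block_blue in the frame of pack_rack between 0.069 and 0.099 m and x of block_blue in the frame of pack_rack between -0.015 and 0.015 m and z of block_blue in the frame of pack_rack between 0.002 and 0.01 m and angle between block_blue's own z axis and vertical below 0.1 rad and contact force between the fingers and block_blue below 0.1 N and linear speed of block_blue below 0.02 m/s) or (y of holder_green in the frame of pick_rack between -0.104 and -0.064 m and y of block_green in the frame of pack_rack between 0.069 and 0.099 m and x of block_green in the frame of pack_rack between -0.015 and 0.015 m and z of block_green in the frame of pack_rack between 0.002 and 0.01 m and angle between block_green's own z axis and vertical below 0.1 rad and contact force between the fingers and block_green below 0.1 N and linear speed of block_green below 0.02 m/s) or (y of holder_white in the frame of pick_rack between -0.104 and -0.064 m and y of block_white in the frame of pack_rack between 0.069 and 0.099 m and x of block_white in the frame of pack_rack between -0.015 and 0.015 m and z of block_white in the frame of pack_rack between 0.002 and 0.01 m and angle between block_white's own z axis and vertical below 0.1 rad and contact force between the fingers and block_white below 0.1 N and linear speed of block_white below 0.02 m/s))), for 0.2 s.
2. The block that stood third from the red end of the pick rack stands released in the second pocket from the red end of the packing rack (((y of holder_orange in the frame of pick_rack between -0.048 and -0.008 m and y of block_orange in the frame of pack_rack between 0.013 and 0.043 m and x of block_orange in the frame of pack_rack between -0.015 and 0.015 m and z of block_orange in the frame of pack_rack between 0.002 and 0.01 m and angle between block_orange's own z axis and vertical below 0.1 rad and contact force between the fingers and block_orange below 0.1 N and linear speed of block_orange below 0.02 m/s) or (y of holder_blue in the frame of pick_rack between -0.048 and -0.008 m and y of block_blue in the frame of pack_rack between 0.013 and 0.043 m and x of block_blue in the frame of pack_rack between -0.015 and 0.015 m and z of block_blue in the frame of pack_rack between 0.002 and 0.01 m and angle between block_blue's own z axis and vertical below 0.1 rad and contact force between the fingers and block_blue below 0.1 N and linear speed of block_blue below 0.02 m/s) or (y of holder_green in the frame of pick_rack between -0.048 and -0.008 m and y of block_green in the frame of pack_rack between 0.013 and 0.043 m and x of block_green in the frame of pack_rack between -0.015 and 0.015 m and z of block_green in the frame of pack_rack between 0.002 and 0.01 m and angle between block_green's own z axis and vertical below 0.1 rad and contact force between the fingers and block_green below 0.1 N and linear speed of block_green below 0.02 m/s) or (y of holder_white in the frame of pick_rack between -0.048 and -0.008 m and y of block_white in the frame of pack_rack between 0.013 and 0.043 m and x of block_white in the frame of pack_rack between -0.015 and 0.015 m and z of block_white in the frame of pack_rack between 0.002 and 0.01 m and angle between block_white's own z axis and vertical below 0.1 rad and contact force between the fingers and block_white below 0.1 N and linear speed of block_white below 0.02 m/s))), for 0.2 s.
3. The block that stood second from the red end of the pick rack stands released in the third pocket from the red end of the packing rack (((y of holder_orange in the frame of pick_rack between 0.008 and 0.048 m and y of block_orange in the frame of pack_rack between -0.043 and -0.013 m and x of block_orange in the frame of pack_rack between -0.015 and 0.015 m and z of block_orange in the frame of pack_rack between 0.002 and 0.01 m and angle between block_orange's own z axis and vertical below 0.1 rad and contact force between the fingers and block_orange below 0.1 N and linear speed of block_orange below 0.02 m/s) or (y of holder_blue in the frame of pick_rack between 0.008 and 0.048 m and y of block_blue in the frame of pack_rack between -0.043 and -0.013 m and x of block_blue in the frame of pack_rack between -0.015 and 0.015 m and z of block_blue in the frame of pack_rack between 0.002 and 0.01 m and angle between block_blue's own z axis and vertical below 0.1 rad and contact force between the fingers and block_blue below 0.1 N and linear speed of block_blue below 0.02 m/s) or (y of holder_green in the frame of pick_rack between 0.008 and 0.048 m and y of block_green in the frame of pack_rack between -0.043 and -0.013 m and x of block_green in the frame of pack_rack between -0.015 and 0.015 m and z of block_green in the frame of pack_rack between 0.002 and 0.01 m and angle between block_green's own z axis and vertical below 0.1 rad and contact force between the fingers and block_green below 0.1 N and linear speed of block_green below 0.02 m/s) or (y of holder_white in the frame of pick_rack between 0.008 and 0.048 m and y of block_white in the frame of pack_rack between -0.043 and -0.013 m and x of block_white in the frame of pack_rack between -0.015 and 0.015 m and z of block_white in the frame of pack_rack between 0.002 and 0.01 m and angle between block_white's own z axis and vertical below 0.1 rad and contact force between the fingers and block_white below 0.1 N and linear speed of block_white below 0.02 m/s))), for 0.2 s.
4. The block that stood nearest to the red end of the pick rack stands released in the pocket farthest from the red end of the packing rack (((y of holder_orange in the frame of pick_rack between 0.064 and 0.104 m and y of block_orange in the frame of pack_rack between -0.099 and -0.069 m and x of block_orange in the frame of pack_rack between -0.015 and 0.015 m and z of block_orange in the frame of pack_rack between 0.002 and 0.01 m and angle between block_orange's own z axis and vertical below 0.1 rad and contact force between the fingers and block_orange below 0.1 N and linear speed of block_orange below 0.02 m/s) or (y of holder_blue in the frame of pick_rack between 0.064 and 0.104 m and y of block_blue in the frame of pack_rack between -0.099 and -0.069 m and x of block_blue in the frame of pack_rack between -0.015 and 0.015 m and z of block_blue in the frame of pack_rack between 0.002 and 0.01 m and angle between block_blue's own z axis and vertical below 0.1 rad and contact force between the fingers and block_blue below 0.1 N and linear speed of block_blue below 0.02 m/s) or (y of holder_green in the frame of pick_rack between 0.064 and 0.104 m and y of block_green in the frame of pack_rack between -0.099 and -0.069 m and x of block_green in the frame of pack_rack between -0.015 and 0.015 m and z of block_green in the frame of pack_rack between 0.002 and 0.01 m and angle between block_green's own z axis and vertical below 0.1 rad and contact force between the fingers and block_green below 0.1 N and linear speed of block_green below 0.02 m/s) or (y of holder_white in the frame of pick_rack between 0.064 and 0.104 m and y of block_white in the frame of pack_rack between -0.099 and -0.069 m and x of block_white in the frame of pack_rack between -0.015 and 0.015 m and z of block_white in the frame of pack_rack between 0.002 and 0.01 m and angle between block_white's own z axis and vertical below 0.1 rad and contact force between the fingers and block_white below 0.1 N and linear speed of block_white below 0.02 m/s))), for 0.2 s.
At the end, for the whole second after the job is handed in: Every pocket of the packing rack holds its block, the row reversed with respect to the red ends: origin within 15 mm of the pocket's centre along each rack axis and within 4 mm of the pocket floor's height, upright within 0.1 rad, released and at rest (under 0.02 m/s) (((y of holder_orange in the frame of pick_rack between -0.104 and -0.064 m and y of block_orange in the frame of pack_rack between 0.069 and 0.099 m and x of block_orange in the frame of pack_rack between -0.015 and 0.015 m and z of block_orange in the frame of pack_rack between 0.002 and 0.01 m and angle between block_orange's own z axis and vertical below 0.1 rad and contact force between the fingers and block_orange below 0.1 N and linear speed of block_orange below 0.02 m/s) or (y of holder_blue in the frame of pick_rack between -0.104 and -0.064 m and y of block_blue in the frame of pack_rack between 0.069 and 0.099 m and x of block_blue in the frame of pack_rack between -0.015 and 0.015 m and z of block_blue in the frame of pack_rack between 0.002 and 0.01 m and angle between block_blue's own z axis and vertical below 0.1 rad and contact force between the fingers and block_blue below 0.1 N and linear speed of block_blue below 0.02 m/s) or (y of holder_green in the frame of pick_rack between -0.104 and -0.064 m and y of block_green in the frame of pack_rack between 0.069 and 0.099 m and x of block_green in the frame of pack_rack between -0.015 and 0.015 m and z of block_green in the frame of pack_rack between 0.002 and 0.01 m and angle between block_green's own z axis and vertical below 0.1 rad and contact force between the fingers and block_green below 0.1 N and linear speed of block_green below 0.02 m/s) or (y of holder_white in the frame of pick_rack between -0.104 and -0.064 m and y of block_white in the frame of pack_rack between 0.069 and 0.099 m and x of block_white in the frame of pack_rack between -0.015 and 0.015 m and z of block_white in the frame of pack_rack between 0.002 and 0.01 m and angle between block_white's own z axis and vertical below 0.1 rad and contact force between the fingers and block_white below 0.1 N and linear speed of block_white below 0.02 m/s)) and ((y of holder_orange in the frame of pick_rack between -0.048 and -0.008 m and y of block_orange in the frame of pack_rack between 0.013 and 0.043 m and x of block_orange in the frame of pack_rack between -0.015 and 0.015 m and z of block_orange in the frame of pack_rack between 0.002 and 0.01 m and angle between block_orange's own z axis and vertical below 0.1 rad and contact force between the fingers and block_orange below 0.1 N and linear speed of block_orange below 0.02 m/s) or (y of holder_blue in the frame of pick_rack between -0.048 and -0.008 m and y of block_blue in the frame of pack_rack between 0.013 and 0.043 m and x of block_blue in the frame of pack_rack between -0.015 and 0.015 m and z of block_blue in the frame of pack_rack between 0.002 and 0.01 m and angle between block_blue's own z axis and vertical below 0.1 rad and contact force between the fingers and block_blue below 0.1 N and linear speed of block_blue below 0.02 m/s) or (y of holder_green in the frame of pick_rack between -0.048 and -0.008 m and y of block_green in the frame of pack_rack between 0.013 and 0.043 m and x of block_green in the frame of pack_rack between -0.015 and 0.015 m and z of block_green in the frame of pack_rack between 0.002 and 0.01 m and angle between block_green's own z axis and vertical below 0.1 rad and contact force between the fingers and block_green below 0.1 N and linear speed of block_green below 0.02 m/s) or (y of holder_white in the frame of pick_rack between -0.048 and -0.008 m and y of block_white in the frame of pack_rack between 0.013 and 0.043 m and x of block_white in the frame of pack_rack between -0.015 and 0.015 m and z of block_white in the frame of pack_rack between 0.002 and 0.01 m and angle between block_white's own z axis and vertical below 0.1 rad and contact force between the fingers and block_white below 0.1 N and linear speed of block_white below 0.02 m/s)) and ((y of holder_orange in the frame of pick_rack between 0.008 and 0.048 m and y of block_orange in the frame of pack_rack between -0.043 and -0.013 m and x of block_orange in the frame of pack_rack between -0.015 and 0.015 m and z of block_orange in the frame of pack_rack between 0.002 and 0.01 m and angle between block_orange's own z axis and vertical below 0.1 rad and contact force between the fingers and block_orange below 0.1 N and linear speed of block_orange below 0.02 m/s) or (y of holder_blue in the frame of pick_rack between 0.008 and 0.048 m and y of block_blue in the frame of pack_rack between -0.043 and -0.013 m and x of block_blue in the frame of pack_rack between -0.015 and 0.015 m and z of block_blue in the frame of pack_rack between 0.002 and 0.01 m and angle between block_blue's own z axis and vertical below 0.1 rad and contact force between the fingers and block_blue below 0.1 N and linear speed of block_blue below 0.02 m/s) or (y of holder_green in the frame of pick_rack between 0.008 and 0.048 m and y of block_green in the frame of pack_rack between -0.043 and -0.013 m and x of block_green in the frame of pack_rack between -0.015 and 0.015 m and z of block_green in the frame of pack_rack between 0.002 and 0.01 m and angle between block_green's own z axis and vertical below 0.1 rad and contact force between the fingers and block_green below 0.1 N and linear speed of block_green below 0.02 m/s) or (y of holder_white in the frame of pick_rack between 0.008 and 0.048 m and y of block_white in the frame of pack_rack between -0.043 and -0.013 m and x of block_white in the frame of pack_rack between -0.015 and 0.015 m and z of block_white in the frame of pack_rack between 0.002 and 0.01 m and angle between block_white's own z axis and vertical below 0.1 rad and contact force between the fingers and block_white below 0.1 N and linear speed of block_white below 0.02 m/s)) and ((y of holder_orange in the frame of pick_rack between 0.064 and 0.104 m and y of block_orange in the frame of pack_rack between -0.099 and -0.069 m and x of block_orange in the frame of pack_rack between -0.015 and 0.015 m and z of block_orange in the frame of pack_rack between 0.002 and 0.01 m and angle between block_orange's own z axis and vertical below 0.1 rad and contact force between the fingers and block_orange below 0.1 N and linear speed of block_orange below 0.02 m/s) or (y of holder_blue in the frame of pick_rack between 0.064 and 0.104 m and y of block_blue in the frame of pack_rack between -0.099 and -0.069 m and x of block_blue in the frame of pack_rack between -0.015 and 0.015 m and z of block_blue in the frame of pack_rack between 0.002 and 0.01 m and angle between block_blue's own z axis and vertical below 0.1 rad and contact force between the fingers and block_blue below 0.1 N and linear speed of block_blue below 0.02 m/s) or (y of holder_green in the frame of pick_rack between 0.064 and 0.104 m and y of block_green in the frame of pack_rack between -0.099 and -0.069 m and x of block_green in the frame of pack_rack between -0.015 and 0.015 m and z of block_green in the frame of pack_rack between 0.002 and 0.01 m and angle between block_green's own z axis and vertical below 0.1 rad and contact force between the fingers and block_green below 0.1 N and linear speed of block_green below 0.02 m/s) or (y of holder_white in the frame of pick_rack between 0.064 and 0.104 m and y of block_white in the frame of pack_rack between -0.099 and -0.069 m and x of block_white in the frame of pack_rack between -0.015 and 0.015 m and z of block_white in the frame of pack_rack between 0.002 and 0.01 m and angle between block_white's own z axis and vertical below 0.1 rad and contact force between the fingers and block_white below 0.1 N and linear speed of block_white below 0.02 m/s))); the robot touches nothing.
It fails at once if The orange block is dropped or knocked flying (moves faster than 0.7 m/s, a fall of 25 mm, with the fingers not touching it) (linear speed of block_orange above 0.7 m/s and contact force between the fingers and block_orange below 0.01 N).
It fails at once if The blue block is dropped or knocked flying (moves faster than 0.7 m/s, a fall of 25 mm, with the fingers not touching it) (linear speed of block_blue above 0.7 m/s and contact force between the fingers and block_blue below 0.01 N).
It fails at once if The green block is dropped or knocked flying (moves faster than 0.7 m/s, a fall of 25 mm, with the fingers not touching it) (linear speed of block_green above 0.7 m/s and contact force between the fingers and block_green below 0.01 N).
It fails at once if The white block is dropped or knocked flying (moves faster than 0.7 m/s, a fall of 25 mm, with the fingers not touching it) (linear speed of block_white above 0.7 m/s and contact force between the fingers and block_white below 0.01 N).
It also fails if it takes over 99 s, if anything falls off the work surface, if the arm or the gripper's body presses on something with over 40 N, if the wrist force passes 120 N, or if a joint passes its speed limit or range.

## Working session

There is one attempt and no reset: what is moved stays moved. The work goes in short steps, Python scripts to look and compute and a tool call to move; the robot and the scene stay as the last step left them, time stands still between calls to the robot, and variables do not carry over. Pictures are saved under pics/ and viewed, and the job is handed in when it is done.

Besides the shell and the picture viewer there is one more tool, called after "Call:" as name(argument=value, ...) on one line, values as JSON. jog_arm: Moves the arm, as the interface text tells. Its arguments: {"type":"object","properties":{"angular":{"type":"array","items":{"type":"array","items":{"type":"number"}}},"offset":{"type":"array","items":{"type":"array","items":{"type":"number"}}},"jaw":{"type":"array","items":{"type":"number"}},"newtons":{"type":"number"}},"required":["angular","offset","jaw"]}

```bash
mkdir -p pics; python3 - <<'E'
from cell import ctrl
import cv2,pickle,numpy as np
print(ctrl.sense())
for n in("side","top"):
    s=ctrl.snapshot(n); pickle.dump(s,open(n+".pkl","wb")); cv2.imwrite(f"pics/{n}0.png",s["color"])
    print(n,s["fovy"],s["cx"],s["cy"],np.round(s["R"],4).tolist(),s["t"])
E
```

```text
{'clock': 0.0, 'joints': array([-1.27319728,  0.33390574,  0.03987999,  1.46629008, -0.01336115,
        1.34328296, -0.05849222]), 'qvel': array([-1.04227592e-03,  5.03380186e-04,  5.58090803e-04,  1.32776155e-03,
        8.80864007e-04,  1.52491894e-05,  6.21753355e-04]), 'joint_torque': array([ 3.71841279e-04, -6.56357360e+01,  1.33568622e+00, -4.03799558e+01,
       -5.97137609e-02,  4.48669621e-02,  1.37258971e-04]), 'eef_pos': array([0.25106588, 0.59904266, 0.2216535 ]), 'eef_rot': array([-8.56889514e-05,  1.97103748e-01,  9.80382301e-01, -8.05927099e-04]), 'contact_force': array([ 0.43569849, -0.29302959, -0.01624895]), 'wrist_torque': array([ 0.06303735,  0.01482131, -0.03421436]), 'gripper_width': 0.08661049152753279}
side 54.85107212713556 259.5589960894767 198.57448019012716 [[0.8051, -0.5931, 0.0093], [-0.3679, -0.5116, -0.7765], [0.4653, 0.6217, -0.6301]] [-0.42321034  0.22940688  0.67944118]
top 42.60171606595062 252.98394900691903 184.61915240424892 [[-0.0197, -0.9997, 0.0142], [-0.9894, 0.0174, -0.1443], [0.1441, -0.0168, -0.9894]] [0.01250832 0.54687673 1.04481449]
```

```bash
ls -la
```

```text
total 1172
drwxr-xr-x  3 agent agent   4096 Dec  7 16:49 .
drwxr-xr-x 23 root  root    4096 Dec  7 16:48 ..
drwxr-xr-x  2 agent agent   4096 Dec  7 16:49 pics
-rw-r--r--  1 agent agent 590248 Dec  7 16:49 side.pkl
-rw-r--r--  1 agent agent 590248 Dec  7 16:49 top.pkl
```

View pics/top0.png

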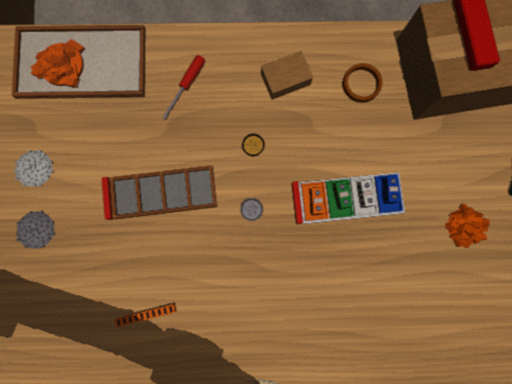

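View pics/side0.png

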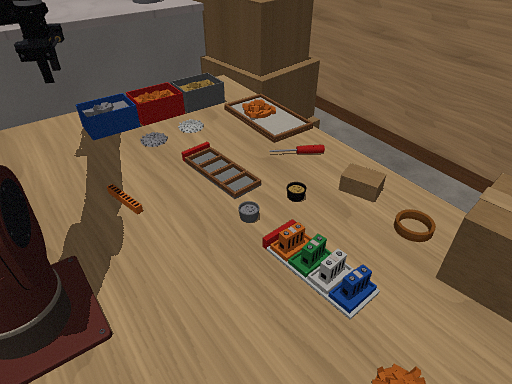

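```bash
python3 - <<'E'
import cv2,pickle,numpy as np
for n,(x0,x1,y0,y1) in {"top":(285,410,165,230),"side":(255,385,210,320)}.items():
    s=pickle.load(open(n+".pkl","rb")); print(n,-s["R"].T@s["t"])
    cv2.imwrite(f"pics/{n}_pick.png",cv2.resize(s["color"][y0:y1,x0:x1],None,fx=5,fy=5,interpolation=cv2.INTER_CUBIC))
s=pickle.load(open("top.pkl","rb"))
cv2.imwrite("pics/top_pack.png",cv2.resize(s["color"][160:225,95:225],None,fx=6,fy=6,interpolation=cv2.INTER_CUBIC))
E
```

```text
top [0.39080066 0.02058479 1.11252822]
side [ 0.10900116 -0.55607304  0.61014453]
```

View pics/top_pick.png

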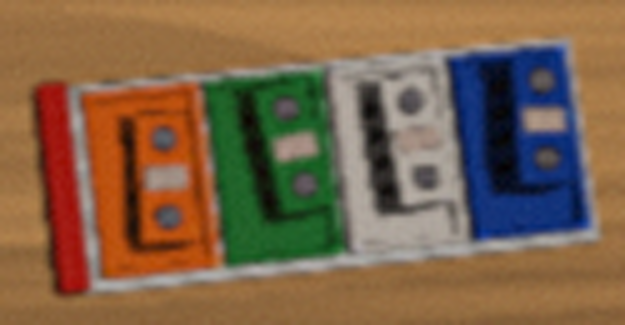

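View pics/side_pick.png

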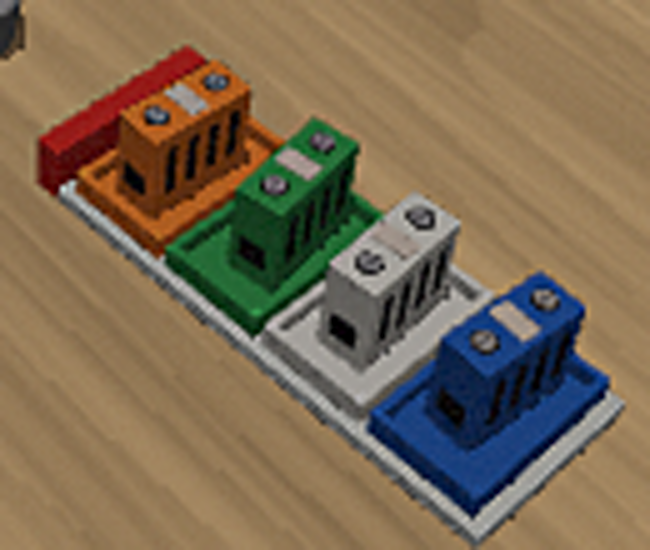

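View pics/top_pack.png

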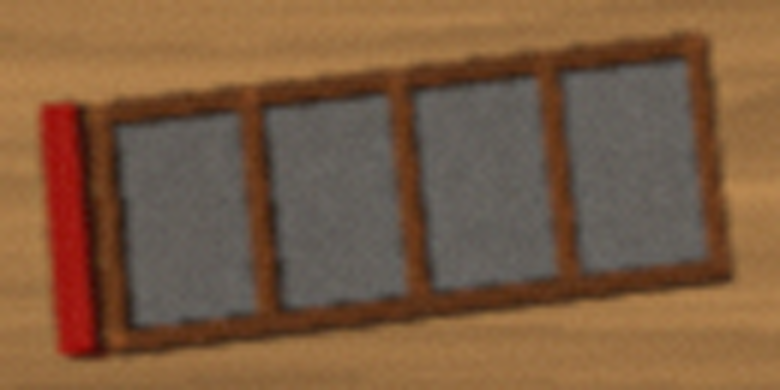

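```bash
cat > h.py <<'E'
import cv2,pickle,numpy as np
class Cam:
    def __init__(s,d):
        s.f=192/np.tan(np.radians(d["fovy"])/2); s.R=np.array(d["R"]); s.t=np.array(d["t"]); s.cx=d["cx"]; s.cy=d["cy"]; s.img=d["color"]
        s.C=-s.R.T@s.t; s.K=np.array([[s.f,0,s.cx],[0,s.f,s.cy],[0,0,1]]); s.P=s.K@np.c_[s.R,s.t]
    def plane(s,p,z):
        d=s.R.T@np.array([(p[0]-s.cx)/s.f,(p[1]-s.cy)/s.f,1]); return s.C+d*(z-s.C[2])/d[2]
    def proj(s,X):
        q=s.P@np.r_[X,1]; return q[:2]/q[2]
def load(n): return Cam(pickle.load(open(n+".pkl","rb")))
def tri(a,b,p,q):
    X=cv2.triangulatePoints(a.P,b.P,np.array(p,float).reshape(2,1),np.array(q,float).reshape(2,1))[:,0]; return X[:3]/X[3]
E
python3 - <<'E'
from h import *
T=load("top");S=load("side")
top={"orange":[(163,137),(168,216)],"green":[(287,109),(304,185)],"white":[(411,100),(427,177)],"blue":[(542,79),(547,158)]}
sd={"orange":[(216,82),(157,116)],"green":[(323,142),(274,185)],"white":[(421,218),(370,262)],"blue":[(546,299),(485,342)]}
cv=lambda p,o:((p[0]+.5)/5-.5+o[0],(p[1]+.5)/5-.5+o[1])
for k in top:
    a=[cv(p,(285,165)) for p in top[k]]; b=[cv(p,(255,210)) for p in sd[k]]
    X=[tri(T,S,p,q) for p,q in zip(a,b)]
    print(k,np.round(X,4).tolist(),"mid",np.round((X[0]+X[1])/2,4))
    for c,pp in((T,a),(S,b)):
        Y=[c.plane(p,.061) for p in pp]; d=Y[0]-Y[1]
        print("   ",np.round((Y[0]+Y[1])/2,4),"yaw",round(np.degrees(np.arctan2(d[1],d[0])),1),"len",round(np.linalg.norm(d),4))
# pack rack: wood frame outer, grey floors
img=T.img.astype(int); hsv=cv2.cvtColor(T.img,cv2.COLOR_BGR2HSV)
g=((hsv[...,1]<45)).astype(np.uint8); g[:160]=0;g[225:]=0;g[:,:95]=0;g[:,225:]=0
n,l,st,ce=cv2.connectedComponentsWithStats(g)
for i in range(1,n):
    if st[i,4]>100:
        cn,_=cv2.findContours((l==i).astype(np.uint8),cv2.RETR_EXTERNAL,cv2.CHAIN_APPROX_NONE)
        r=cv2.minAreaRect(cn[0]); print("pocket",ce[i],st[i,4],r,np.round(T.plane(ce[i],.006),4))
for nm,(a,b) in {"pack":(95,225),"pick":(285,410)}.items():
    m=((img[...,2]>110)&(img[...,1]<50)&(img[...,0]<60)).astype(np.uint8); m[:,:a]=0;m[:,b:]=0;m[:160]=0;m[235:]=0
    n,l,st,ce=cv2.connectedComponentsWithStats(m); i=1+np.argmax(st[1:,4])
    cn,_=cv2.findContours((l==i).astype(np.uint8),cv2.RETR_EXTERNAL,cv2.CHAIN_APPROX_NONE)
    print(nm,"red",ce[i],st[i],cv2.minAreaRect(cn[0]),T.plane(ce[i],.03))
E
```

```text
orange [[0.5262, -0.1362, 0.0591], [0.492, -0.1372, 0.0588]] mid [ 0.5091 -0.1367  0.0589]
    [ 0.5083 -0.136   0.061 ] yaw 1.4 len 0.0342
    [ 0.5088 -0.1388  0.061 ] yaw 2.1 len 0.0341
green [[0.5375, -0.1905, 0.0598], [0.5044, -0.1965, 0.0594]] mid [ 0.521  -0.1935  0.0596]
    [ 0.52   -0.1927  0.061 ] yaw 10.0 len 0.0337
    [ 0.5215 -0.1951  0.061 ] yaw 10.7 len 0.0338
white [[0.5404, -0.2446, 0.0593], [0.5067, -0.2496, 0.0601]] mid [ 0.5236 -0.2471  0.0597]
    [ 0.5228 -0.2463  0.061 ] yaw 8.7 len 0.034
    [ 0.5239 -0.2484  0.061 ] yaw 8.0 len 0.0332
blue [[0.5487, -0.3023, 0.0594], [0.5143, -0.3026, 0.059]] mid [ 0.5315 -0.3025  0.0592]
    [ 0.5305 -0.3013  0.061 ] yaw 0.1 len 0.0345
    [ 0.5317 -0.3039  0.061 ] yaw 0.9 len 0.0344
pocket [199.99848714 187.2118003 ] 661 ((199.91461181640625, 187.2317352294922), (32.908599853515625, 20.31940269470215), 83.6598129272461) [0.5481 0.1219 0.006 ]
pocket [175.14372163 190.24357035] 661 ((175.06930541992188, 190.19308471679688), (33.03523635864258, 20.199254989624023), 84.2894058227539) [0.5421 0.1781 0.006 ]
pocket [150.31393568 193.26493109] 653 ((150.27227783203125, 193.2227783203125), (33.13473892211914, 19.801239013671875), 84.2894058227539) [0.5363 0.234  0.006 ]
pocket [125.35222052 196.2143951 ] 653 ((125.2417984008789, 196.1598358154297), (33.3171501159668, 19.827327728271484), 84.80557250976562) [0.5306 0.2901 0.006 ]
pack red [105.75225225 197.76126126] [102 177   9  42 222] ((105.7764663696289, 197.59413146972656), (41.03262710571289, 5.598844528198242), 85.60128784179688) [0.52485715 0.32718193 0.03      ]
pick red [296.8685446  202.20657277] [292 182  10  42 213] ((296.87030029296875, 202.3975830078125), (41.42021942138672, 5.14101505279541), 83.2901611328125) [ 0.50737473 -0.09419026  0.03      ]
```

Call:
jog_arm(angular=[[0,0,-6.7],[0,0,-6.7],[0,0,-6.7],[0,0,-6.7],[0,0,-6.7],[0,0,-6.7],[0,0,-6.7],[0,0,-6.7],[0,0,-6.7],[0,0,-6.5],[0,0,0],[0,0,0],[0,0,0],[0,0,0],[0,0,0],[0,0,0]], offset=[[0.028,-0.035,0],[0.028,-0.035,0],[0.028,-0.035,0],[0.028,-0.035,0],[0.028,-0.035,0],[0.028,-0.035,0],[0.028,-0.035,0],[0.028,-0.035,0],[0.028,-0.035,0],[0.028,-0.035,0],[0,-0.04,-0.01],[0,-0.04,-0.01],[0,-0.04,-0.01],[0,-0.04,-0.01],[0,-0.04,0],[0,-0.04,0]], jaw=[0.087,0.087,0.087,0.087,0.087,0.087,0.087,0.087,0.087,0.087,0.087,0.087,0.087,0.087,0.087,0.087], newtons=20)

```text
clock: 1.7
eef_pos: [0.5305, 0.0078, 0.182]
eef_rot: [-0.0, 0.704, 0.71, -0.0]
contact_force: [1.6, -0.2, -0.8]
gripper_width: 0.087
```

Call:
jog_arm(angular=[[0,0,0],[0,0,0],[0,0,0],[0,0,0],[0,0,0],[0,0,0],[0,0,0],[0,0,0],[0,0,0],[0,0,0]], offset=[[0,-0.04,-0.01],[0,-0.04,-0.01],[0,-0.04,-0.01],[0,-0.04,-0.01],[0,-0.04,-0.01],[0,-0.04,-0.01],[0,-0.04,-0.01],[0,-0.02,0],[0,-0.0105,0],[0,0,0]], jaw=[0.087,0.087,0.087,0.087,0.087,0.087,0.087,0.087,0.087,0.087])

```text
clock: 2.7
eef_pos: [0.5307, -0.3022, 0.1124]
eef_rot: [-0.0, 0.705, 0.709, -0.0]
contact_force: [-0.4, -0.5, 0.4]
gripper_width: 0.0867
```

```bash
python3 - <<'E'
from cell import ctrl
import cv2,pickle,numpy as np
s=ctrl.sense(); print(s["eef_pos"],s["eef_rot"],s["contact_force"])
for n,(x0,x1,y0,y1) in {"side":(215,405,180,330),"top":(285,430,135,255)}.items():
    s=ctrl.snapshot(n); pickle.dump(s,open(n+"1.pkl","wb"))
    cv2.imwrite(f"pics/{n}1.png",cv2.resize(s["color"][y0:y1,x0:x1],None,fx=4,fy=4))
E
```

```text
[ 0.53074731 -0.30215545  0.11241902] [-2.39383254e-05  7.04921082e-01  7.09285653e-01 -3.59253028e-04] [-0.41724218 -0.51126815  0.36094163]
```

View pics/side1.png

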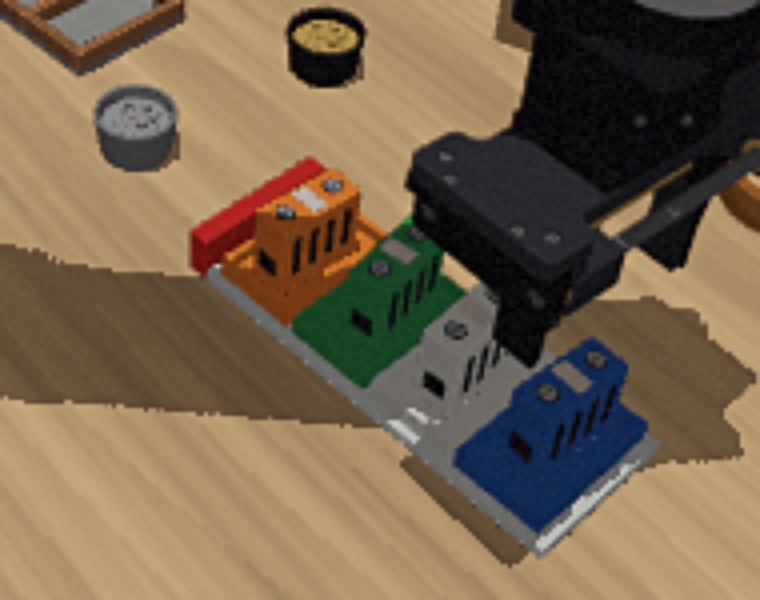

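The side view shows the open gripper above the blue block (block top around pixel (358,273) in the full picture), with the near finger in front of the block's near face. The jaws line up along the block's length, so I'm descending.

Call:
jog_arm(angular=[[0,0,0],[0,0,0],[0,0,0],[0,0,0],[0,0,0],[0,0,0]], offset=[[0.0005,0,-0.02],[0,0,-0.02],[0,0,-0.02],[0,0,-0.015],[0,0,-0.008],[0,0,0]], jaw=[0.087,0.087,0.087,0.087,0.087,0.087])

```text
clock: 3.4
eef_pos: [0.5315, -0.3, 0.0288]
eef_rot: [-0.001, 0.704, 0.71, -0.0]
contact_force: [0.3, 0.2, 0.8]
gripper_width: 0.0867
```

Call:
jog_arm(angular=[[0,0,0],[0,0,0],[0,0,0],[0,0,0],[0,0,0],[0,0,0],[0,0,0],[0,0,0]], offset=[[0,0,0],[0,0,0],[0,0,0],[0,0,0],[0,0,0],[0,0,0],[0,0,0],[0,0,0]], jaw=[0.04,0.04,0.04,0.04,0.04,0.04,0.04,0.04], newtons=25)

```text
clock: 4.2
eef_pos: [0.5319, -0.3011, 0.0298]
eef_rot: [0.0, 0.704, 0.71, 0.0]
contact_force: [-1.4, 0.2, 4.0]
gripper_width: 0.0561
```

Call:
jog_arm(angular=[[0,0,0],[0,0,0],[0,0,0],[0,0,0],[0,0,0],[0,0,0],[0,0,0],[0,0,0],[0,0,0],[0,0,0],[0,0,0],[0,0,0],[0,0,1.5],[0,0,1.5],[0,0,1.4],[0,0,1],[0,0,0],[0,0,0],[0,0,0],[0,0,0]], offset=[[0,0,0.01],[0,0,0.02],[0,0,0.025],[0,0,0.025],[0,0.015,0],[0,0.03,0],[0,0.045,0],[0,0.045,0],[0,0.045,0],[0,0.045,0],[0,0.045,0],[0,0.045,0],[0,0.045,0],[0,0.045,0],[0,0.045,0],[0,0.045,0],[-0.001,0.045,0],[0,0.03,0],[0,0.02,0],[0,0,0]], jaw=[0.04,0.04,0.04,0.04,0.04,0.04,0.04,0.04,0.04,0.04,0.04,0.04,0.04,0.04,0.04,0.04,0.04,0.04,0.04,0.04])

```text
clock: 6.2
eef_pos: [0.5296, 0.2921, 0.109]
eef_rot: [-0.0, 0.668, 0.744, -0.0]
contact_force: [-0.2, 0.3, -0.3]
gripper_width: 0.0559
```

```bash
cat > look.py <<'E'
import sys
from cell import ctrl
import cv2,pickle,numpy as np
tag,x0,x1,y0,y1,cam=sys.argv[1:7]; x0,x1,y0,y1=map(int,(x0,x1,y0,y1))
s=ctrl.sense(); q=s["eef_rot"]; print(s["eef_pos"].round(4),"yaw",round(2*np.degrees(np.arctan2(q[2],q[1]))-90,2),s["contact_force"].round(1),s["gripper_width"])
s=ctrl.snapshot(cam); pickle.dump(s,open(tag+".pkl","wb"))
cv2.imwrite(f"pics/{tag}.png",cv2.resize(s["color"][y0:y1,x0:x1],None,fx=4,fy=4,interpolation=cv2.INTER_CUBIC))
E
python3 look.py s2 130 290 80 220 side
```

```text
[0.5296 0.2921 0.109 ] yaw 6.1 [-0.2  0.3 -0.3] 0.05585091425110693
```

View pics/s2.png

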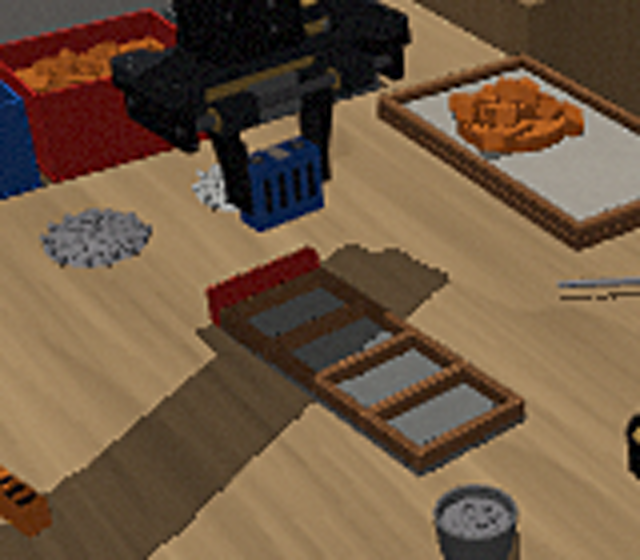

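The blue block hangs upright in the jaws at about pixel (202,126). The rack is below it, and the red-end pocket is at about (204,158). Next I lower it.

Call:
jog_arm(angular=[[0,0,0],[0,0,0],[0,0,0],[0,0,0],[0,0,0],[0,0,0],[0,0,0]], offset=[[0,0,-0.015],[0,0,-0.02],[0,0,-0.02],[0,0,-0.015],[0,0,-0.006],[0,0,-0.003],[0,0,0]], jaw=[0.04,0.04,0.04,0.04,0.04,0.04,0.04])

```text
clock: 6.95
eef_pos: [0.5309, 0.2887, 0.0306]
eef_rot: [0.0, 0.67, 0.742, 0.0]
contact_force: [-1.0, 0.8, -0.1]
gripper_width: 0.056
```

```bash
python3 look.py s3 130 290 80 220 side; python3 look.py t3 80 230 130 240 top
```

```text
[0.5309 0.2887 0.0306] yaw 5.84 [-1.   0.8 -0.1] 0.05596850462494761
[0.5312 0.2889 0.0311] yaw 5.84 [ 0.4  0.1 -0.1] 0.055587165444127035
```

View pics/s3.png

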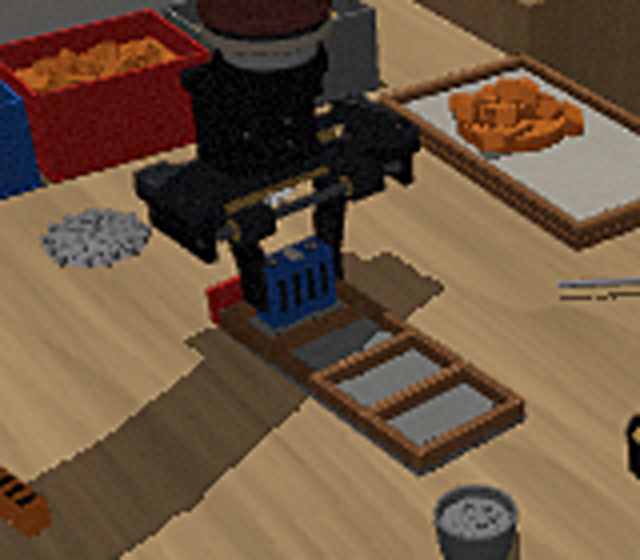

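View pics/t3.png

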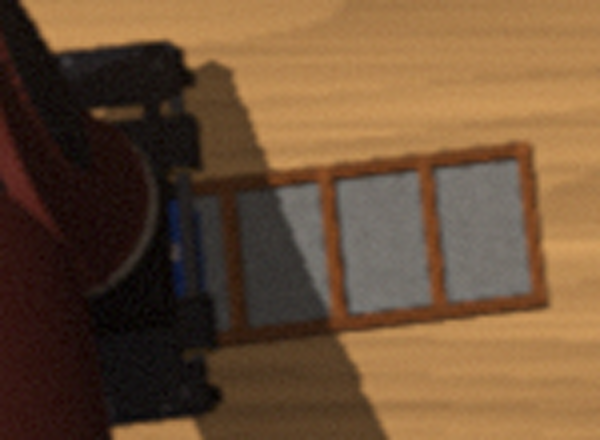

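The block sits over the red-end pocket with its base just above the floor, at about (203,160) in the side view. The second pocket is clear in the top view. I'm lowering gently to touch.

Call:
jog_arm(angular=[[0,0,0],[0,0,0],[0,0,0],[0,0,0]], offset=[[0,0,-0.003],[0,0,-0.002],[0,0,-0.0015],[0,0,0]], jaw=[0.04,0.04,0.04,0.04])

```text
clock: 7.45
eef_pos: [0.5307, 0.289, 0.024]
eef_rot: [-0.0, 0.67, 0.742, -0.0]
contact_force: [-0.6, -0.1, -1.0]
gripper_width: 0.056
```

Call:
jog_arm(angular=[[0,0,0],[0,0,0],[0,0,0]], offset=[[0,0,-0.001],[0,0,-0.0005],[0,0,0]], jaw=[0.04,0.04,0.04])

```text
clock: 7.75
eef_pos: [0.5308, 0.2891, 0.0238]
eef_rot: [-0.0, 0.67, 0.742, 0.0]
contact_force: [-5.3, -2.2, 13.1]
gripper_width: 0.0559
```

Call:
jog_arm(angular=[[0,0,0],[0,0,0],[0,0,0],[0,0,0],[0,0,0],[0,0,0],[0,0,0],[0,0,0],[0,0,0],[0,0,0]], offset=[[0,0,0.0005],[0,0,0],[0,0,0],[0,0,0],[0,0,0],[0,0,0.01],[0,0,0.02],[0,0,0.025],[0,0,0.025],[0,0,0]], jaw=[0.075,0.075,0.075,0.075,0.075,0.075,0.08,0.087,0.087,0.087])

```text
clock: 8.75
eef_pos: [0.5328, 0.29, 0.1074]
eef_rot: [0.001, 0.67, 0.742, 0.003]
contact_force: [-0.1, -0.4, 0.3]
gripper_width: 0.0862
```

```bash
python3 look.py s4 130 290 80 220 side
```

```text
[0.5328 0.29   0.1074] yaw 5.84 [-0.1 -0.4  0.3] 0.08616841554575001
```

View pics/s4.png

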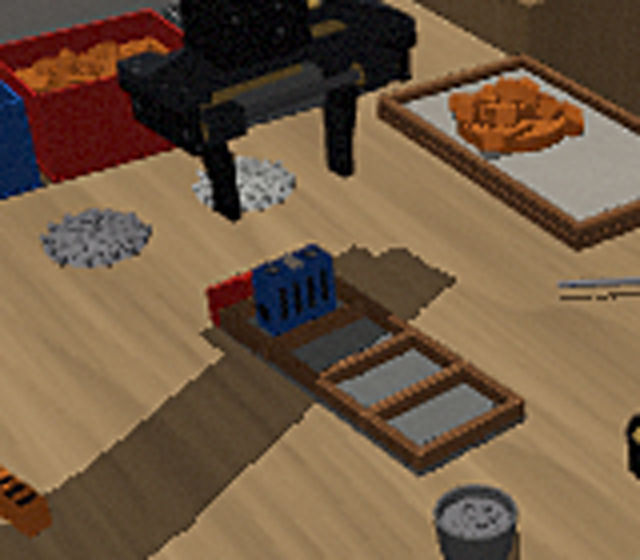

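Blue stands upright in the red-end pocket, around pixel (203,150), and the fingers are clear. Next is white.

Call:
jog_arm(angular=[[0,0,0],[0,0,0],[0,0,0],[0,0,0],[0,0,0],[0,0,0],[0,0,0],[0,0,0],[0,0,1.2],[0,0,1.3],[0,0,0],[0,0,0],[0,0,0],[0,0,0],[0,0,0]], offset=[[0,-0.0445,0],[0,-0.0445,0],[0,-0.0445,0],[0,-0.0445,0],[0,-0.0445,0],[0,-0.0445,0],[0,-0.0445,0],[0,-0.0445,0],[0,-0.0445,0],[-0.004,-0.0445,0],[-0.003,-0.0445,0],[0,-0.03,0],[0,-0.0165,0],[0,0,0],[0,0,0]], jaw=[0.087,0.087,0.087,0.087,0.087,0.087,0.087,0.087,0.087,0.087,0.087,0.087,0.087,0.087,0.087])

```text
clock: 10.3
eef_pos: [0.5233, -0.2465, 0.1024]
eef_rot: [-0.001, 0.654, 0.757, -0.0]
contact_force: [0.6, -0.4, -0.1]
gripper_width: 0.0871
```

```bash
python3 look.py s5 215 405 180 330 side
```

```text
[ 0.5233 -0.2465  0.1024] yaw 8.33 [ 0.6 -0.4 -0.1] 0.08712812164064913
```

View pics/s5.png

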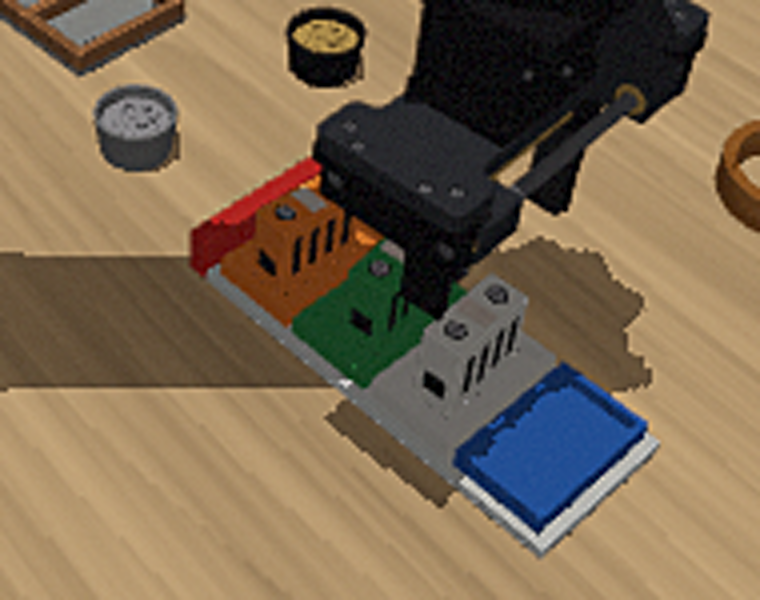

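The gripper is above white, whose top is at about (333,258). The other blocks haven't moved and the blue holder is empty. I'm descending and gripping.

Call:
jog_arm(angular=[[0,0,0],[0,0,0],[0,0,0],[0,0,0],[0,0,0],[0,0,0],[0,0,0],[0,0,0],[0,0,0],[0,0,0],[0,0,0],[0,0,0],[0,0,0],[0,0,0]], offset=[[0,0,-0.02],[0,0,-0.02],[0,0,-0.02],[0,0,-0.0095],[0,0,-0.004],[0,0,0],[0,0,0],[0,0,0],[0,0,0],[0,0,0],[0,0,0],[0,0,0],[0,0,0],[0,0,0]], jaw=[0.087,0.087,0.087,0.087,0.087,0.087,0.087,0.04,0.04,0.04,0.04,0.04,0.04,0.04])

```text
clock: 11.75
eef_pos: [0.5238, -0.247, 0.0296]
eef_rot: [0.0, 0.654, 0.757, 0.0]
contact_force: [0.1, -0.2, 1.3]
gripper_width: 0.0561
```

Call:
jog_arm(angular=[[0,0,0],[0,0,0],[0,0,0],[0,0,0],[0,0,0],[0,0,0],[0,0,0],[0,0,-1.2],[0,0,-1.3],[0,0,0],[0,0,0],[0,0,0],[0,0,0],[0,0,0],[0,0,0],[0,0,0],[0,0,0],[0,0,0],[0,0,0]], offset=[[0,0,0.01],[0,0,0.02],[0,0,0.025],[0,0,0.025],[0,0.015,0],[0,0.03,0],[0,0.045,0],[0.003,0.045,0],[0.003,0.045,0],[0.003,0.045,0],[0.003,0.045,0],[0,0.045,0],[0,0.045,0],[0,0.045,0],[0,0.035,0],[0,0.025,0],[0,0.015,0],[0,0,0],[0,0,0]], jaw=[0.04,0.04,0.04,0.04,0.04,0.04,0.04,0.04,0.04,0.04,0.04,0.04,0.04,0.04,0.04,0.04,0.04,0.04,0.04])

```text
clock: 13.65
eef_pos: [0.536, 0.2314, 0.1097]
eef_rot: [0.0, 0.67, 0.742, -0.0]
contact_force: [1.6, -0.4, -1.2]
gripper_width: 0.056
```

```bash
python3 look.py s6 130 290 80 220 side
```

```text
[0.536  0.2314 0.1097] yaw 5.8 [ 1.6 -0.4 -1.2] 0.05601603357064438
```

View pics/s6.png

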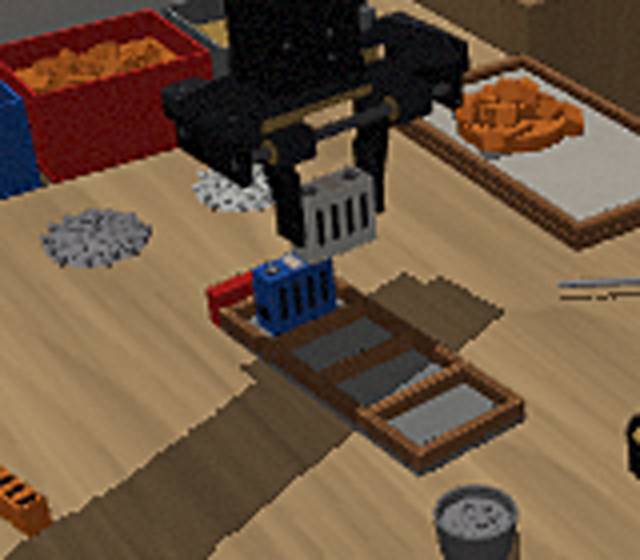

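White hangs upright at about (214,134), beyond blue's column and over the second pocket at about (215,165). I'm lowering it to touch.

Call:
jog_arm(angular=[[0,0,0],[0,0,0],[0,0,0],[0,0,0],[0,0,0],[0,0,0],[0,0,0],[0,0,0],[0,0,0]], offset=[[0,0.0005,-0.015],[0,0.0005,-0.02],[0,0,-0.02],[0,0,-0.015],[0,0,-0.006],[0,0,-0.004],[0,0,-0.003],[0,0,-0.0015],[0,0,0]], jaw=[0.04,0.04,0.04,0.04,0.04,0.04,0.04,0.04,0.04])

```text
clock: 14.6
eef_pos: [0.536, 0.2341, 0.0254]
eef_rot: [0.0, 0.67, 0.742, 0.0]
contact_force: [-0.5, 0.0, -0.8]
gripper_width: 0.0558
```

Call:
jog_arm(angular=[[0,0,0],[0,0,0],[0,0,0]], offset=[[0,0,-0.001],[0,0,-0.001],[0,0,0]], jaw=[0.04,0.04,0.04])

```text
clock: 14.9
eef_pos: [0.536, 0.2341, 0.0236]
eef_rot: [-0.0, 0.67, 0.742, 0.0]
contact_force: [-1.1, 0.3, 3.3]
gripper_width: 0.0556
```

Call:
jog_arm(angular=[[0,0,0],[0,0,0]], offset=[[0,0,-0.0005],[0,0,0]], jaw=[0.04,0.04])

```text
clock: 15.1
eef_pos: [0.5359, 0.2341, 0.0235]
eef_rot: [-0.0, 0.67, 0.742, 0.0]
contact_force: [-3.6, -0.5, 9.2]
gripper_width: 0.0557
```

Contact is confirmed at 9 N. I'm releasing and lifting, then looking.

Call:
jog_arm(angular=[[0,0,0],[0,0,0],[0,0,0],[0,0,0],[0,0,0],[0,0,0],[0,0,0],[0,0,0],[0,0,0],[0,0,0]], offset=[[0,0,0.0005],[0,0,0],[0,0,0],[0,0,0],[0,0,0],[0,0,0.01],[0,0,0.02],[0,0,0.025],[0,0,0.025],[0,0,0]], jaw=[0.075,0.075,0.075,0.075,0.075,0.075,0.08,0.087,0.087,0.087])

```text
clock: 16.1
eef_pos: [0.5379, 0.2348, 0.1073]
eef_rot: [0.001, 0.67, 0.742, 0.003]
contact_force: [1.0, 0.4, 0.1]
gripper_width: 0.0861
```

```bash
python3 look.py s7 130 290 80 220 side
```

```text
[0.5379 0.2348 0.1073] yaw 5.84 [1.  0.4 0.1] 0.08611462966944557
```

View pics/s7.png

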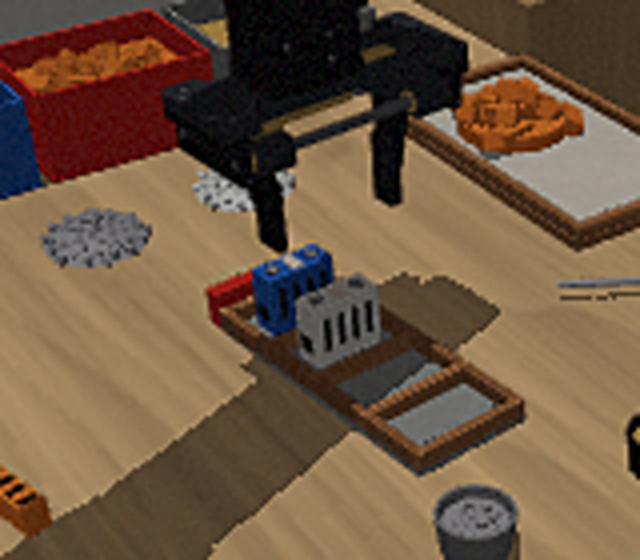

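White stands upright in pocket 2, around (214,160), next to blue and not touching it. Next is green.

Call:
jog_arm(angular=[[0,0,0],[0,0,0],[0,0,0],[0,0,0],[0,0,1.5],[0,0,1.5],[0,0,1.5],[0,0,0],[0,0,0],[0,0,0],[0,0,0],[0,0,0],[0,0,0]], offset=[[0,-0.0445,0],[0,-0.0445,0],[0,-0.0445,0],[0,-0.0445,0],[-0.005,-0.0445,0],[-0.005,-0.0445,0],[-0.0045,-0.0445,0],[0,-0.0445,0],[0,-0.035,0],[0,-0.0255,0],[0,-0.011,0],[0,0,0],[0,0,0]], jaw=[0.087,0.087,0.087,0.087,0.087,0.087,0.087,0.087,0.087,0.087,0.087,0.087,0.087])

```text
clock: 17.45
eef_pos: [0.5212, -0.192, 0.1026]
eef_rot: [-0.001, 0.64, 0.768, 0.0]
contact_force: [0.2, 0.7, 0.5]
gripper_width: 0.087
```

```bash
python3 look.py s8 215 405 180 330 side
```

```text
[ 0.5212 -0.192   0.1026] yaw 10.42 [0.2 0.7 0.5] 0.08702423526263325
```

View pics/s8.png

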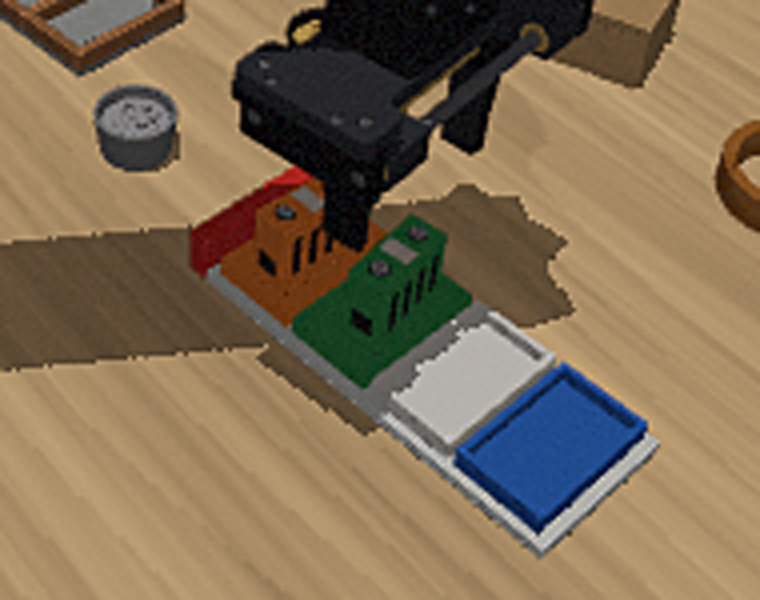

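The gripper is above green, whose top is at about (315,242), and the white and blue holders are empty. I'm descending and gripping.

Call:
jog_arm(angular=[[0,0,0],[0,0,0],[0,0,0],[0,0,0],[0,0,0],[0,0,0],[0,0,0],[0,0,0],[0,0,0],[0,0,0],[0,0,0],[0,0,0],[0,0,0],[0,0,0]], offset=[[0,-0.001,-0.02],[0,0,-0.02],[0,0,-0.02],[0,0,-0.0095],[0,0,-0.004],[0,0,0],[0,0,0],[0,0,0],[0,0,0],[0,0,0],[0,0,0],[0,0,0],[0,0,0],[0,0,0]], jaw=[0.087,0.087,0.087,0.087,0.087,0.087,0.087,0.04,0.04,0.04,0.04,0.04,0.04,0.04])

```text
clock: 18.9
eef_pos: [0.5213, -0.1946, 0.0296]
eef_rot: [0.0, 0.64, 0.768, 0.0]
contact_force: [-0.1, -0.6, 0.7]
gripper_width: 0.0561
```

Call:
jog_arm(angular=[[0,0,0],[0,0,0],[0,0,0],[0,0,0],[0,0,0],[0,0,0],[0,0,-1.5],[0,0,-1.5],[0,0,-1.5],[0,0,0],[0,0,0],[0,0,0],[0,0,0],[0,0,0],[0,0,0],[0,0,0],[0,0,0]], offset=[[0,0,0.01],[0,0,0.02],[0,0,0.025],[0,0,0.025],[0,0.015,0],[0,0.03,0],[0.005,0.045,0],[0.005,0.045,0],[0.005,0.045,0],[0.005,0.045,0],[0,0.045,0],[0,0.045,0],[0,0.03,0],[0,0.0165,0],[0,0.01,0],[0,0,0],[0,0,0]], jaw=[0.04,0.04,0.04,0.04,0.04,0.04,0.04,0.04,0.04,0.04,0.04,0.04,0.04,0.04,0.04,0.04,0.04])

```text
clock: 20.6
eef_pos: [0.5415, 0.175, 0.1096]
eef_rot: [0.0, 0.671, 0.742, -0.0]
contact_force: [-0.3, -0.3, -0.7]
gripper_width: 0.0556
```

```bash
python3 look.py s9 130 290 80 220 side
```

```text
[0.5415 0.175  0.1096] yaw 5.75 [-0.3 -0.3 -0.7] 0.05558302165952285
```

View pics/s9.png

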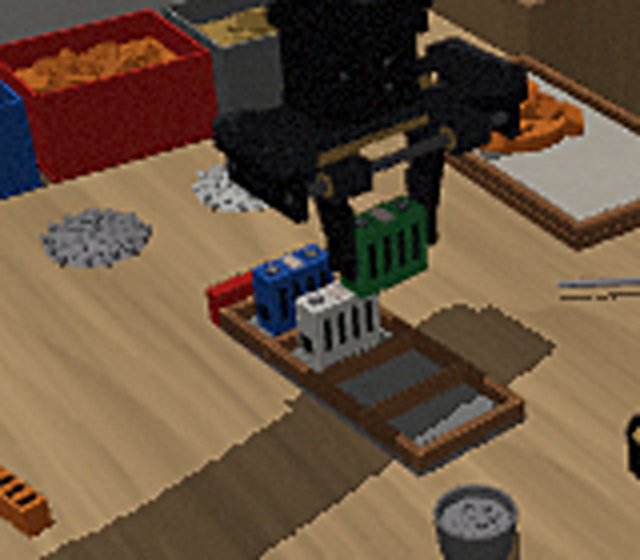

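Green hangs upright at about (227,141), over the third pocket at about (228,175). I'm lowering it.

Call:
jog_arm(angular=[[0,0,0],[0,0,0],[0,0,0],[0,0,0],[0,0,0],[0,0,0],[0,0,0],[0,0,0],[0,0,0],[0,0,0]], offset=[[0,0.0005,-0.015],[0,0.0005,-0.02],[0,0,-0.02],[0,0,-0.015],[0,0,-0.006],[0,0,-0.004],[0,0,-0.003],[0,0,-0.0015],[0,0,-0.001],[0,0,0]], jaw=[0.04,0.04,0.04,0.04,0.04,0.04,0.04,0.04,0.04,0.04])

```text
clock: 21.65
eef_pos: [0.5414, 0.1781, 0.0244]
eef_rot: [0.0, 0.67, 0.742, 0.0]
contact_force: [-0.2, 0.2, -1.5]
gripper_width: 0.0561
```

Call:
jog_arm(angular=[[0,0,0],[0,0,0],[0,0,0]], offset=[[0,0,-0.001],[0,0,-0.0005],[0,0,0]], jaw=[0.04,0.04,0.04])

```text
clock: 21.95
eef_pos: [0.5415, 0.1781, 0.0236]
eef_rot: [-0.0, 0.67, 0.742, 0.0]
contact_force: [-3.3, -1.1, 10.1]
gripper_width: 0.0555
```

Contact at 10 N. I'm releasing and lifting.

Call:
jog_arm(angular=[[0,0,0],[0,0,0],[0,0,0],[0,0,0],[0,0,0],[0,0,0],[0,0,0],[0,0,0],[0,0,0],[0,0,0]], offset=[[0,0,0.0005],[0,0,0],[0,0,0],[0,0,0],[0,0,0],[0,0,0.01],[0,0,0.02],[0,0,0.025],[0,0,0.025],[0,0,0]], jaw=[0.075,0.075,0.075,0.075,0.075,0.075,0.08,0.087,0.087,0.087])

```text
clock: 22.95
eef_pos: [0.5434, 0.1785, 0.1071]
eef_rot: [0.001, 0.67, 0.742, 0.003]
contact_force: [-0.0, 0.4, 0.8]
gripper_width: 0.086
```

```bash
python3 look.py s10 130 290 80 220 side
```

```text
[0.5434 0.1785 0.1071] yaw 5.84 [-0.   0.4  0.8] 0.08604954447474096
```

View pics/s10.png

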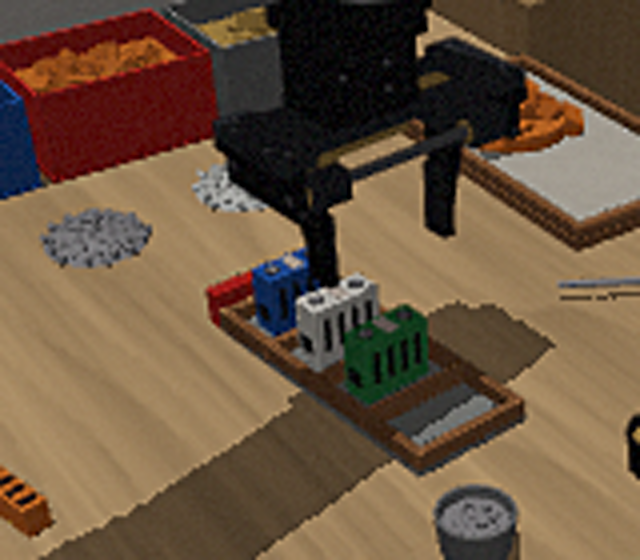

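Green stands upright in pocket 3, around (227,168). Last is orange.

Call:
jog_arm(angular=[[0,0,0],[0,0,-1.4],[0,0,-1.4],[0,0,-1.3],[0,0,0],[0,0,0],[0,0,0],[0,0,0],[0,0,0],[0,0,0]], offset=[[0,-0.0445,0],[-0.0065,-0.0445,0],[-0.0065,-0.0445,0],[-0.0065,-0.0445,0],[-0.0065,-0.0445,0],[-0.0065,-0.0445,0],[0,-0.03,0],[0,-0.018,0],[0,0,0],[0,0,0]], jaw=[0.087,0.087,0.087,0.087,0.087,0.087,0.087,0.087,0.087,0.087])

```text
clock: 24.0
eef_pos: [0.5083, -0.1367, 0.1025]
eef_rot: [-0.0, 0.696, 0.718, -0.0]
contact_force: [0.1, 1.4, -0.2]
gripper_width: 0.0873
```

```bash
python3 look.py s11 215 405 180 330 side
```

```text
[ 0.5083 -0.1367  0.1025] yaw 1.73 [ 0.1  1.4 -0.2] 0.08726653645449152
```

View pics/s11.png

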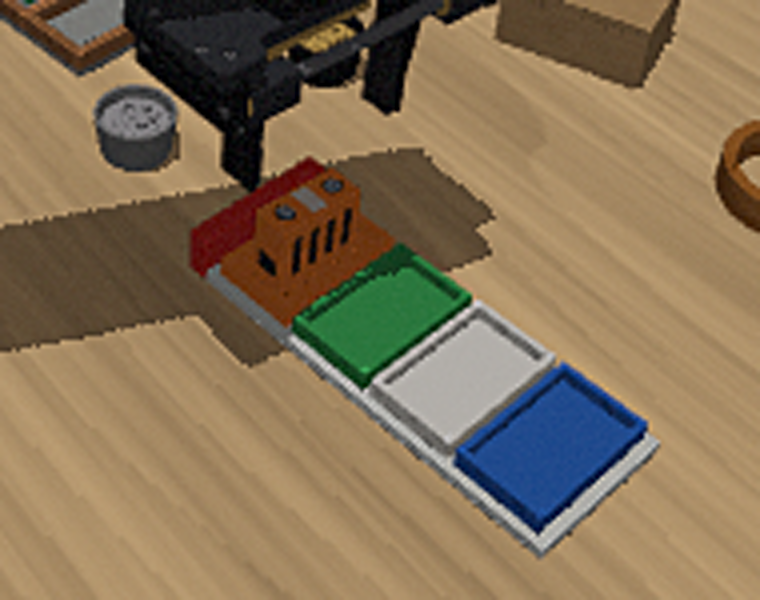

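The gripper is above orange, whose top is at about (292,230). The red stop is clear of the finger paths. I'm descending and gripping.

Call:
jog_arm(angular=[[0,0,0],[0,0,0],[0,0,0],[0,0,0],[0,0,0],[0,0,0],[0,0,0],[0,0,0],[0,0,0],[0,0,0],[0,0,0],[0,0,0],[0,0,0],[0,0,0]], offset=[[0,-0.0005,-0.02],[0,0,-0.02],[0,0,-0.02],[0,0,-0.0095],[0,0,-0.004],[0,0,0],[0,0,0],[0,0,0],[0,0,0],[0,0,0],[0,0,0],[0,0,0],[0,0,0],[0,0,0]], jaw=[0.087,0.087,0.087,0.087,0.087,0.087,0.087,0.04,0.04,0.04,0.04,0.04,0.04,0.04])

```text
clock: 25.45
eef_pos: [0.5087, -0.1375, 0.0296]
eef_rot: [-0.0, 0.696, 0.718, 0.0]
contact_force: [0.0, 0.8, 2.2]
gripper_width: 0.056
```

Call:
jog_arm(angular=[[0,0,0],[0,0,0],[0,0,0],[0,0,0],[0,0,0],[0,0,1.4],[0,0,1.4],[0,0,1.3],[0,0,0],[0,0,0],[0,0,0],[0,0,0],[0,0,0],[0,0,0]], offset=[[0,0,0.01],[0,0,0.02],[0,0,0.025],[0,0,0.025],[0,0.015,0],[0.006,0.03,0],[0.008,0.04,0],[0.008,0.04,0],[0.008,0.04,0],[0.008,0.04,0],[0,0.03,0],[0.0005,0.024,0],[0,0,0],[0,0,0]], jaw=[0.04,0.04,0.04,0.04,0.04,0.04,0.04,0.04,0.04,0.04,0.04,0.04,0.04,0.04])

```text
clock: 26.85
eef_pos: [0.5472, 0.1215, 0.1099]
eef_rot: [0.0, 0.67, 0.743, -0.0]
contact_force: [-0.3, -0.9, -0.6]
gripper_width: 0.0559
```

```bash
python3 look.py s12 130 290 80 220 side
```

```text
[0.5472 0.1215 0.1099] yaw 5.92 [-0.3 -0.9 -0.6] 0.055938817003479434
```

View pics/s12.png

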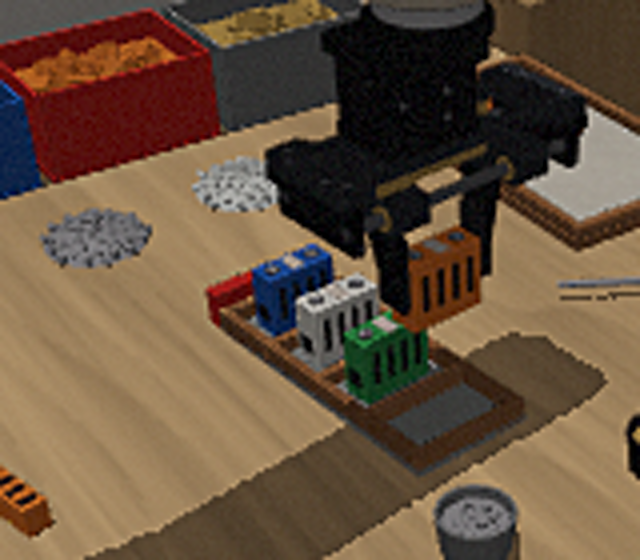

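Orange hangs upright at about (241,150), over the last pocket at about (240,182). I'm lowering it.

Call:
jog_arm(angular=[[0,0,0],[0,0,0],[0,0,0],[0,0,0],[0,0,0],[0,0,0],[0,0,0],[0,0,0],[0,0,0],[0,0,0]], offset=[[0,0,-0.015],[0,0,-0.02],[0,0,-0.02],[0,0,-0.015],[0,0,-0.006],[0,0,-0.004],[0,0,-0.003],[0,0,-0.0015],[0,0,-0.001],[0,0,0]], jaw=[0.04,0.04,0.04,0.04,0.04,0.04,0.04,0.04,0.04,0.04])

```text
clock: 27.9
eef_pos: [0.5474, 0.1216, 0.0243]
eef_rot: [0.0, 0.67, 0.742, 0.0]
contact_force: [-0.8, -1.3, -1.2]
gripper_width: 0.0556
```

Call:
jog_arm(angular=[[0,0,0],[0,0,0],[0,0,0]], offset=[[0,0,-0.001],[0,0,-0.0005],[0,0,0]], jaw=[0.04,0.04,0.04])

```text
clock: 28.2
eef_pos: [0.5475, 0.1216, 0.0236]
eef_rot: [-0.0, 0.67, 0.742, 0.0]
contact_force: [-3.5, -1.5, 9.9]
gripper_width: 0.0559
```

Contact at 10 N. I'm releasing, lifting, and moving clear of the view.

Call:
jog_arm(angular=[[0,0,0],[0,0,0],[0,0,0],[0,0,0],[0,0,0],[0,0,0],[0,0,0],[0,0,0],[0,0,0],[0,0,0],[0,0,0],[0,0,0],[0,0,0],[0,0,0],[0,0,0],[0,0,0],[0,0,0],[0,0,0],[0,0,0],[0,0,0]], offset=[[0,0,0.0005],[0,0,0],[0,0,0],[0,0,0],[0,0,0],[0,0,0.01],[0,0,0.02],[0,0,0.025],[0,0,0.03],[0,0,0.03],[0,-0.03,0.02],[0,-0.04,0],[0,-0.04,0],[0,-0.04,0],[0,-0.04,0],[0,-0.04,0],[0,-0.04,0],[0,-0.02,0],[0,0,0],[0,0,0]], jaw=[0.075,0.075,0.075,0.075,0.075,0.075,0.08,0.087,0.087,0.087,0.087,0.087,0.087,0.087,0.087,0.087,0.087,0.087,0.087,0.087])

```text
clock: 30.2
eef_pos: [0.5472, -0.1685, 0.1584]
eef_rot: [-0.0, 0.67, 0.742, 0.0]
contact_force: [0.3, -0.1, 0.3]
gripper_width: 0.0871
```

```bash
python3 look.py s13 130 290 80 220 side;  python3 look.py t13 90 230 150 240 top
```

```text
[ 0.5472 -0.1685  0.1584] yaw 5.81 [ 0.3 -0.1  0.3] 0.08712384688851357
[ 0.5474 -0.1675  0.1583] yaw 5.91 [-0.2  0.7 -0.3] 0.08720233630152488
```

View pics/s13.png

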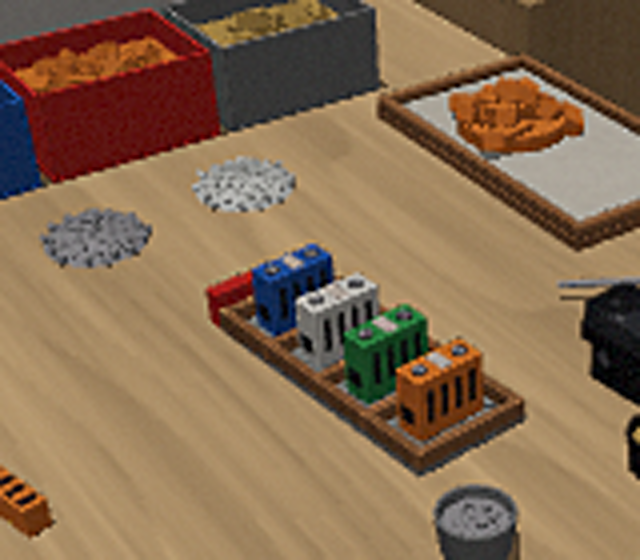

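View pics/t13.png

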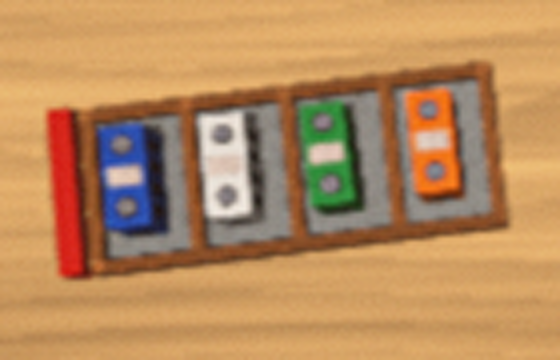

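```bash
python3 - <<'E'
from h import *
T=load("t13");S=load("s13")
yaw=np.radians(5.94); ey=np.array([-np.sin(yaw),np.cos(yaw)]); ex=np.array([ey[1],-ey[0]]); c=np.array([.5385,.205])
M={"blue":((124.,175.5),(292,262)),"white":((224,164),(338,293)),"green":((326,152.5),(385,325)),"orange":((431.5,140),(440,360))}
for k,(a,b) in M.items():
    p=((a[0]+.5)/4-.5+90,(a[1]+.5)/4-.5+150); q=((b[0]+.5)/4-.5+130,(b[1]+.5)/4-.5+80)
    X=tri(T,S,p,q); 
    for Y in (X,T.plane(p,.055),S.plane(q,.055)): print(k,Y.round(4),"rack xy",round((Y[:2]-c)@ex,4),round((Y[:2]-c)@ey,4))
E
```

```text
blue [0.5313 0.2886 0.053 ] rack xy 0.0015 0.0839
blue [0.5304 0.2884 0.055 ] rack xy 0.0006 0.0838
blue [0.5308 0.2851 0.055 ] rack xy 0.0006 0.0805
white [0.537  0.2349 0.0518] rack xy 0.0016 0.0299
white [0.5357 0.2347 0.055 ] rack xy 0.0003 0.0298
white [0.5361 0.2298 0.055 ] rack xy 0.0002 0.0249
green [0.5419 0.1799 0.0526] rack xy 0.0008 -0.0253
green [0.541  0.1798 0.055 ] rack xy -0.0001 -0.0253
green [0.5411 0.1762 0.055 ] rack xy -0.0004 -0.0289
orange [0.5479 0.1225 0.0533] rack xy 0.0008 -0.083
orange [0.5469 0.1228 0.055 ] rack xy -0.0002 -0.0826
orange [0.5481 0.1198 0.055 ] rack xy 0.0007 -0.0857
```

All four are within about 3 mm of their pocket centres and the arm is clear, so I'm handing in.

```bash
python3 -c "
from cell import ctrl
print(ctrl.sense()['clock']); print(ctrl.close_job())"
```

```text
30.3
the job is handed in; nothing more can be done
None
```

All four blocks are in the packing rack in reverse order, and I handed the job in at 30.3 s. No verdict is reported. The pick rack ran orange, green, white, blue from its red end; the packing rack now runs blue, white, green, orange from its red end. I set each block down until the wrist felt 9–13 N of floor contact, then opened the jaws and lifted.

**Last checks:** The final pictures show all four blocks upright, with the gripper well clear. Triangulated block centres are within 2 mm of the pocket centres along rack x and 3 mm along rack y, against the 15 mm allowed. Block tops came out at about 52–53 mm against the expected 54 mm.

**Disagreement:** The two cameras differ by 3–5 mm in y. That is more than the 2 mm calibration figure but still well inside tolerance. No check failed.

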